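# Unlock the strainer ring of a garden pump with the pin spanner

### The arm

A 6-joint arm with a two-finger parallel gripper is mounted at the origin on the work surface. World frame = base frame: x ahead of the robot, y to its left, z up, the work surface at z = 0. Lengths are in m, angles in rad, forces in N, time in s.
With the tool pointing down it reaches from about 0.4 to 0.825 m from the base axis. Payload 7 kg.
Tool frame: the origin (TCP) lies at the very end of the fingers, on their centre line; the grasp point (between the pads) lies 19 mm behind it; z points along the fingers, y is the line along which they close (so a half turn about z gives the same grasp; the last joint's range is limited). The gripper opens to 88 mm and grips with 3 to 60 N. Pads are 19 mm wide; open, the fingers measure 130 mm over their backs; the gripper's body (78 mm by 193 mm) begins 47 mm behind the grasp point.
Start: joints at [-1.031, 0.359, 0.012, 0, -1.224, -0.288], TCP at [0.168, -0.654, 0.227] pointing down, gripper open.
Joint ranges: [-3.07, 3.07], [-1.43, 2.12], [-1.02, 1.25], [-3.03, 1.67], [-3.05, -0], [-3.03, 3.03]. Speed limits (rad/s): [2.39, 2.39, 3.01, 3.14, 3.14, 3.14].

### API

Orientations are given as [roll, pitch, yaw] about the fixed x, y, z axes, in that order (R = Rz(yaw) Ry(pitch) Rx(roll)).
In Python, from station import arm gives the robot as it stands. The module is installed in compiled form; this text tells all that it offers.
- The arm moves only by the shell command python3 -m crank 'ROWS' [FORCE]. ROWS is JSON, a list of rows, each an object of numbers: "dx", "dy", "dz": the shift along the world's x, y, z in m; "twist": the turn about the world's z in degrees; "grip": the opening, from -1 (shut) to 1 (fully open). A call has exactly 5 rows; each row is the pose to reach, as a shift and turn from the pose commanded when the call began; what a row does not reach only later rows make up. A row lasts 1/12 s, in which the tool goes at most 41.7 mm and 7.16 degrees, less where a joint would pass 70% of its speed; a pose out of reach is approached as far as the arm can. A call with a gripper value outside its range is refused whole. The fingers move at their own pace and stop on an object; FORCE is the grip in N (left out, the last holds). Time passes only in rows, so rows that repeat a pose let the fingers close, or fill a call up. It gives the time, the measured TCP pose, the force, the opening and the grip force at its end, in the units of the state.
- arm.get_state(): the state, without advancing time (a new reading comes with each control period).
- arm.grab_frame(name): name is "scene" or "top"; returns the picture (384x512x3 uint8, red, green, blue); there is no depth.
- arm.get_calibration(name): a dict with "fx", "fy", "cx", "cy" (pixels), "cam_to_world" (4x4, takes a point from camera to world coordinates). Camera axes: x right, y down, z forward; pixel columns grow to the right and rows downward; lengths in m; the calibration is good to about 2 mm. A picture is of the moment at which its call begins. get_calibration takes no time and is no camera call.
- arm.job_done(): hands the job in; it is judged then, once.
The state is a dict: "t": time; "q": joint angles; "qd": joint speeds; "joint_efforts": joint torques, N m; "eef_pos": TCP position; "ee_rot": TCP orientation; "force": force on the tool from outside, world axes, zero at the start; "moment": the same for the moment, N m; "width": finger opening in m; "gripper_force": force on a finger pad.
Only numpy, scipy, OpenCV 4.12 (cv2) and the standard library are available. Lean on these libraries where they do the work, as an engineer would, in place of code of your own. Each camera call takes 0.05 s, during which the arm holds its last target. There are 200 camera calls.

### The job

The garden pump on the hardware shop's counter is to have its strainer opened. Take the blue-handled pin spanner, whose two prongs fit the holes of the pump's yellow lock ring, set both prongs fully into the holes, and with it turn the ring anticlockwise (seen from above) until the ring's white pointer stands at the green mark. Let go and leave the spanner standing in the ring, and leave the red-handled spanner where it is.

Things in the scene. Friction and masses are not known exactly. Their poses are not given: they have to be found in the camera images.
- spanner_blue: Fitting spanner, 0.25 kg. Origin midway between prong tips, x along bar, z up. Two prongs down, 8 mm thick, 80 mm apart on x. Steel bar 102 x 30 mm at z 14 to 24 mm; upright blue handle z 24 to 86, 40 along x, 22 thick along y: grip across y from above. Hangs by its bar on a stand's rails (28 mm high), prongs in the channel between: lift 30 mm straight up. A half turn about z fits equally.
- spanner_red: Wrong spanner: same shape and axes, red handle, 72 mm bar, prongs only 50 mm apart. It hangs in the same wooden stand, parallel to the blue one and 120 mm to its side (along y); which side varies.
- ring_mid (a point): Centre of the top face of the yellow lock ring (disc, 124 mm across, top 74 mm above the counter) on a fixed pump's blue pot. Turns with it: x through the two holes, z up, white pointer at -y. Holes 18 mm wide, 18 deep, centred at x = -40 and +40 mm. Fully in, the bar rests on the face, prong tips 14 mm below it. Grey motor (114 mm high) beyond the pot, from 100 mm off the centre.
- ring (a joint): Ring angle, rad; grows anticlockwise from above, with ring_mid's yaw. 0: pointer at the red mark on the pot's flange; 0.95: at the green mark; solid stop at 1.15. Starts at 0 to 0.25, resists with 0.15 N m, stays where left. Prongs have 5 mm play in the holes, so the ring may lag the spanner by up to 0.13 rad.
There are look-alikes about, which are no part of the job. What is shaped like the spanner_blue but orange is not meant.

How it is judged:
On the way, in this order (a step that is already met when the one before it is completed fails the run):
1. both prongs of the blue spanner are in the ring's holes before the ring is turned (horizontal distance between spanner_blue and ring_mid below 0.012 m and z of spanner_blue in the frame of ring_mid below -0.008 m and angle between the x axis of spanner_blue and the x axis of ring_mid, either way round below 0.2 rad and angle between spanner_blue's own z axis and vertical below 0.17 rad and value of joint ring below 0.5 rad), for 0.2 s.
2. the ring is turned to the green mark with the prongs in its holes (horizontal distance between spanner_blue and ring_mid below 0.012 m and z of spanner_blue in the frame of ring_mid below -0.008 m and angle between the x axis of spanner_blue and the x axis of ring_mid, either way round below 0.2 rad and angle between spanner_blue's own z axis and vertical below 0.17 rad and value of joint ring above 0.75 rad), for 0.2 s.
At the end, for the whole second after the job is handed in: The ring is at the green mark (joint above 0.75 rad; mark 0.95, stop 1.15) and the blue spanner stands in it, released and at rest: upright within 10 degrees, within 12 mm of the ring's centre and 11 degrees of the line of the holes, prong tips over 8 mm below the ring's top (all of step 2 and linear speed of spanner_blue below 0.02 m/s); the robot touches nothing.
It fails at once if the red spanner is moved by more than 30 mm (distance of spanner_red from where it was at the start of the episode above 0.03 m).
It also fails if it takes over 40 s, if anything falls off the work surface, if the arm or the gripper's body presses on something with over 40 N, if the wrist force passes 120 N, or if a joint passes its speed limit or range.

## Working session

There is one attempt and no reset: what is moved stays moved. The work goes in short steps, Python scripts to look and compute and a shell command to move; the robot and the scene stay as the last step left them, time stands still between calls to the robot, and variables do not carry over. Pictures are saved under pics/ and viewed, at most 10 in all, crops included, and the job is handed in when it is done.

```bash
mkdir -p pics
python3 - <<'E'
from station import arm
import cv2,numpy as np
for n in("scene","top"):
    cv2.imwrite(f"pics/{n}0.png",arm.grab_frame(n)[:,:,::-1]); c=arm.get_calibration(n)
    print(n,c["fx"],c["cx"],c["cy"],np.round(c["cam_to_world"],3).tolist())
s=arm.get_state();print(s["t"],s["eef_pos"],s["ee_rot"],s["width"])
E
```

```text
scene 467.11459725500083 257.041281805286 189.85316233818043 [[-0.647, 0.636, -0.421, 0.913], [0.762, 0.541, -0.356, 0.412], [0.001, -0.551, -0.834, 0.964], [0.0, 0.0, 0.0, 1.0]]
top 355.5265318947761 254.90350066041998 195.80887988352634 [[-0.028, -0.998, 0.054, 0.435], [-0.999, 0.026, -0.035, 0.04], [0.033, -0.055, -0.998, 0.776], [0.0, 0.0, 0.0, 1.0]]
0.1 [ 0.16805707 -0.6533      0.22570631] [ 3.14009049e+00 -1.36072582e-04 -2.88986844e+00] 0.08758503976927724
```

View pics/scene0.png

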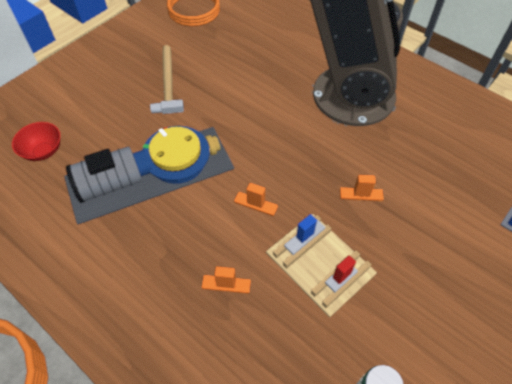

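View pics/top0.png

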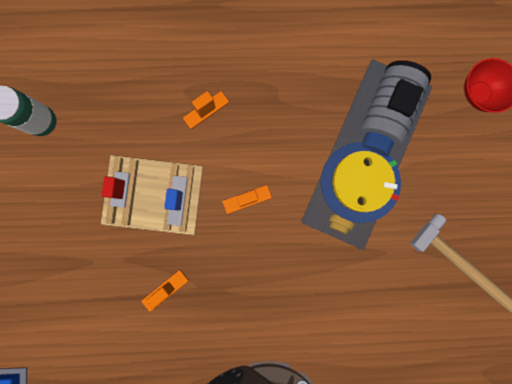

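The top view shows these spanner-like things:
- A blue handle on a grey bar at (175,200), in the wooden stand.
- A red handle at (115,188), in the same stand.
- Three orange look-alikes at (206,108), (247,200) and (165,290).

The blue one fits the description. The ring is at (365,182) with holes near (367,162) and (362,201), and the pointer is at (391,186), close to the red mark. I'll measure these and confirm in one crop.

```bash
cat > h.py <<'E'
from station import arm
import cv2,numpy as np
def ray(n,uv,z):
    c=arm.get_calibration(n);T=np.array(c["cam_to_world"])
    d=T[:3,:3]@[(uv[0]-c["cx"])/c["fx"],(uv[1]-c["cy"])/c["fy"],1]
    return T[:3,3]+d*(z-T[2,3])/d[2]
def blobs(mask,roi,amin=5):
    u0,v0,u1,v1=roi;m=np.zeros(mask.shape,np.uint8);m[v0:v1,u0:u1]=mask[v0:v1,u0:u1]*255
    cs,_=cv2.findContours(m,cv2.RETR_EXTERNAL,cv2.CHAIN_APPROX_NONE)
    return sorted([c for c in cs if len(c)>amin],key=cv2.contourArea,reverse=True)
E
python3 - <<'E'
from h import *
im=cv2.imread("pics/top0.png");hsv=cv2.cvtColor(im,cv2.COLOR_BGR2HSV).astype(int);H,S,V=hsv[...,0],hsv[...,1],hsv[...,2]
bl=(H>100)&(H<130)&(S>130)
b=blobs(bl,(150,160,200,235))[0];print("handle",cv2.minAreaRect(b))
g=(S<70)&(V>100)
c=np.vstack(blobs(g|bl,(160,165,192,235))[:1]);r=cv2.minAreaRect(c);print("bar",r)
for p in cv2.boxPoints(r):print(p,ray("top",p,.038).round(4))
y=(H>20)&(H<35)&(S>150)&(V>120)
e=blobs(y,(315,135,410,230))[0];el=cv2.fitEllipse(cv2.convexHull(e));print("ring",el,ray("top",el[0],.074).round(4))
d=(V<90);hs=blobs(d,(350,150,380,215),3)
for h in hs:
    m=cv2.minEnclosingCircle(h);print("hole",m,ray("top",m[0],.074).round(4))
w=(S<60)&(V>200)
for h in blobs(w,(375,170,405,200),3):
    m=h.reshape(-1,2).mean(0);print("pointer",m,ray("top",m,.074).round(4))
a=cv2.resize(im[150:240,95:210],None,fx=3.4,fy=3.4,interpolation=cv2.INTER_CUBIC);bb=cv2.resize(im[135:235,315:410],None,fx=3.06,fy=3.06,interpolation=cv2.INTER_CUBIC)
cv2.imwrite("pics/crop1.png",np.hstack([a[:306],bb[:306]]))
E
```

```text
handle ((172.90000915527344, 199.3000030517578), (14.760132789611816, 19.72152328491211), 7.125016689300537)
bar ((174.3230743408203, 199.91539001464844), (19.969593048095703, 49.365821838378906), 7.125016689300537)
[161.35384 223.16924] [0.4236 0.2077 0.038 ]
[167.47691 174.18462] [0.5244 0.1937 0.038 ]
[187.29231 176.66154] [0.5182 0.1531 0.038 ]
[181.16924 225.64616] [0.4174 0.1674 0.038 ]
ring ((363.3797607421875, 181.23484802246094), (60.68089294433594, 61.853904724121094), 89.17513275146484) [ 0.4963 -0.2029  0.074 ]
hole ((360.5, 200.5), 3.5356338024139404) [ 0.4579 -0.1954  0.074 ]
hole ((366.5, 162.0), 3.3542017936706543) [ 0.5349 -0.211   0.074 ]
hole ((376.0, 151.0), 3.1623775959014893) [ 0.5568 -0.2314  0.074 ]
pointer [389.79310345 185.06896552] [ 0.4873 -0.2562  0.074 ]
```

View pics/crop1.png

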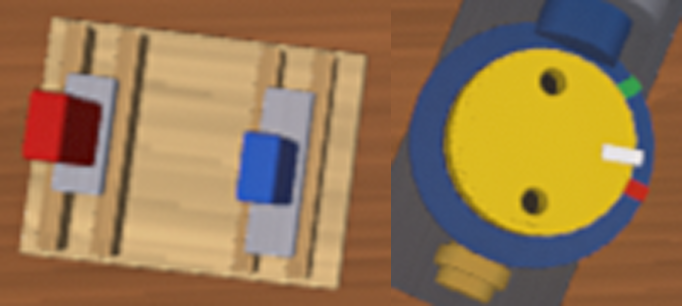

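The crop confirms it: the blue handle sits on a long bar whose length measures 101.6 mm, against the 102 mm given. The red one is on the short bar. The measured poses are:

| Item | Position (m) | Yaw |
|---|---|---|
| Blue spanner | (0.470, 0.175) | −8° |
| Ring | (0.4965, −0.203) | about −11° |

The holes are 78.6 mm apart, which agrees with 80. The ring angle is about 0.25. I'll move above the stand.

```bash
python3 -m crank '[{"dx":0.03,"dy":0.025,"grip":1},{"dx":0.06,"dy":0.05,"grip":1},{"dx":0.09,"dy":0.075,"grip":1},{"dx":0.12,"dy":0.1,"grip":1},{"dx":0.14,"dy":0.125,"grip":1}]'
python3 -m crank '[{"dx":0.03,"dy":0.025,"grip":1},{"dx":0.06,"dy":0.05,"grip":1},{"dx":0.09,"dy":0.075,"grip":1},{"dx":0.12,"dy":0.1,"grip":1},{"dx":0.14,"dy":0.125,"grip":1}]'
python3 -m crank '[{"dy":0.04,"twist":-1.5,"grip":1},{"dy":0.08,"twist":-3,"grip":1},{"dy":0.12,"twist":-4.5,"grip":1},{"dy":0.16,"twist":-6,"grip":1},{"dy":0.2,"twist":-7.5,"grip":1}]'
python3 -m crank '[{"dx":0.005,"dy":0.04,"twist":-1.5,"grip":1},{"dx":0.01,"dy":0.08,"twist":-3,"grip":1},{"dx":0.015,"dy":0.12,"twist":-4.5,"grip":1},{"dx":0.02,"dy":0.16,"twist":-6,"grip":1},{"dx":0.02,"dy":0.2,"twist":-7.5,"grip":1}]'
python3 -m crank '[{"dy":0.04,"twist":-1.5,"grip":1},{"dy":0.08,"twist":-3,"grip":1},{"dy":0.12,"twist":-4.5,"grip":1},{"dy":0.16,"twist":-6,"grip":1},{"dy":0.178,"twist":-7.5,"grip":1}]'
```

```text
invalid input at $[0]: expected keys dx, dy, dz, twist, grip
invalid input at $[0]: expected keys dx, dy, dz, twist, grip
invalid input at $[0]: expected keys dx, dy, dz, twist, grip
invalid input at $[0]: expected keys dx, dy, dz, twist, grip
invalid input at $[0]: expected keys dx, dy, dz, twist, grip
```

```bash
python3 -m crank '[{"dx":0.03,"dy":0.025,"dz":0,"twist":0,"grip":1},{"dx":0.06,"dy":0.05,"dz":0,"twist":0,"grip":1},{"dx":0.09,"dy":0.075,"dz":0,"twist":0,"grip":1},{"dx":0.12,"dy":0.1,"dz":0,"twist":0,"grip":1},{"dx":0.14,"dy":0.125,"dz":0,"twist":0,"grip":1}]'
python3 -m crank '[{"dx":0.03,"dy":0.025,"dz":0,"twist":0,"grip":1},{"dx":0.06,"dy":0.05,"dz":0,"twist":0,"grip":1},{"dx":0.09,"dy":0.075,"dz":0,"twist":0,"grip":1},{"dx":0.12,"dy":0.1,"dz":0,"twist":0,"grip":1},{"dx":0.14,"dy":0.125,"dz":0,"twist":0,"grip":1}]'
python3 -m crank '[{"dx":0,"dy":0.04,"dz":0,"twist":-1.5,"grip":1},{"dx":0,"dy":0.08,"dz":0,"twist":-3,"grip":1},{"dx":0,"dy":0.12,"dz":0,"twist":-4.5,"grip":1},{"dx":0,"dy":0.16,"dz":0,"twist":-6,"grip":1},{"dx":0,"dy":0.2,"dz":0,"twist":-7.5,"grip":1}]'
python3 -m crank '[{"dx":0.005,"dy":0.04,"dz":0,"twist":-1.5,"grip":1},{"dx":0.01,"dy":0.08,"dz":0,"twist":-3,"grip":1},{"dx":0.015,"dy":0.12,"dz":0,"twist":-4.5,"grip":1},{"dx":0.02,"dy":0.16,"dz":0,"twist":-6,"grip":1},{"dx":0.02,"dy":0.2,"dz":0,"twist":-7.5,"grip":1}]'
python3 -m crank '[{"dx":0,"dy":0.04,"dz":0,"twist":-1.5,"grip":1},{"dx":0,"dy":0.08,"dz":0,"twist":-3,"grip":1},{"dx":0,"dy":0.12,"dz":0,"twist":-4.5,"grip":1},{"dx":0,"dy":0.16,"dz":0,"twist":-6,"grip":1},{"dx":0,"dy":0.178,"dz":0,"twist":-7.5,"grip":1}]'
```

```text
t: 0.52
eef_pos: [0.31, -0.5273, 0.226]
ee_rot: [3.141, -0.0, -2.889]
force: [0.6, 0.3, 0.3]
width: 0.0876
gripper_force: 0.0
t: 0.93
eef_pos: [0.4502, -0.4021, 0.2261]
ee_rot: [3.141, -0.0, -2.889]
force: [0.2, -0.0, -0.1]
width: 0.0876
gripper_force: 0.0
t: 1.35
eef_pos: [0.4476, -0.2019, 0.2262]
ee_rot: [3.141, -0.0, -3.022]
force: [1.0, 0.3, -0.4]
width: 0.0876
gripper_force: 0.0
t: 1.77
eef_pos: [0.4682, -0.0017, 0.2266]
ee_rot: [3.142, 0.0, 3.13]
force: [1.3, 0.6, -0.3]
width: 0.0876
gripper_force: 0.0
t: 2.18
eef_pos: [0.4679, 0.178, 0.2264]
ee_rot: [3.141, 0.0, 3.001]
force: [0.6, -1.2, 0.9]
width: 0.0881
gripper_force: 0.0
```

```bash
python3 -m crank '[{"dx":0.002,"dy":-0.003,"dz":-0.03,"twist":0,"grip":1},{"dx":0.002,"dy":-0.003,"dz":-0.06,"twist":0,"grip":1},{"dx":0.002,"dy":-0.003,"dz":-0.09,"twist":0,"grip":1},{"dx":0.002,"dy":-0.003,"dz":-0.11,"twist":0,"grip":1},{"dx":0.002,"dy":-0.003,"dz":-0.11,"twist":0,"grip":1}]'
python3 - <<'E'
from h import *
a=arm.grab_frame("scene")[200:300,250:400,::-1];b=arm.grab_frame("top")[140:240,90:240,::-1]
cv2.imwrite("pics/near.png",cv2.resize(np.hstack([a,b]),None,fx=2.6,fy=2.6,interpolation=cv2.INTER_CUBIC))
E
```

```text
t: 2.6
eef_pos: [0.4675, 0.1696, 0.1123]
ee_rot: [-3.136, -0.006, 3.0]
force: [-0.0, -0.4, -0.5]
width: 0.0876
gripper_force: 0.0
```

View pics/near.png

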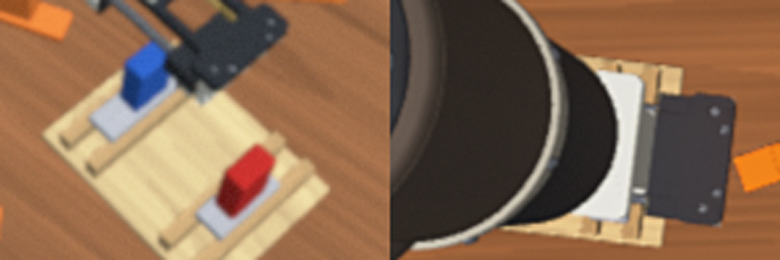

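The scene crop shows the finger on the red side, its tip near full-image pixel (329,236), to the right of the blue handle at (305,228). The top view is blocked by the arm. I'll check the tip and handle numerically.

Run:
```python
from h import *
s=arm.get_state();print(s["eef_pos"],s["ee_rot"])
print("tip",ray("scene",(329,237),.112))
im=cv2.imread("pics/scene0.png");hsv=cv2.cvtColor(im,cv2.COLOR_BGR2HSV).astype(int);H,S,V=hsv[...,0],hsv[...,1],hsv[...,2]
b=blobs((H>100)&(H<130)&(S>130),(285,205,330,250))[0].reshape(-1,2)
print(b.min(0),b.max(0))
t=b[b[:,1]<b[:,1].min()+2].mean(0);print("top apex",t,ray("scene",t,.1))
for n,f in(("left",b[b[:,0].argmin()]),("right",b[b[:,0].argmax()])):print(n,f,ray("scene",f,.1),ray("scene",f,.04))
# expected centre of handle top from top picture
print("top-view handle-top (172.9-2)",ray("top",(171,199),.1))
```

```text
[0.47006114 0.17104216 0.11650941] [-3.14001597e+00 -8.68109133e-04  3.00097695e+00]
tip [0.47585327 0.23558074 0.112     ]
[297 215] [315 241]
top apex [309.5 215.5] [0.45449655 0.17117504 0.1       ]
left [297 235] [0.50909666 0.17954091 0.1       ] [0.48107258 0.16340804 0.04      ]
right [315 223] [0.46168844 0.19108174 0.1       ] [0.43037331 0.17575002 0.04      ]
top-view handle-top (172.9-2) [0.46957003 0.17488221 0.1       ]
```

```bash
python3 -m crank '[{"dx":0,"dy":0.002,"dz":-0.015,"twist":0,"grip":1},{"dx":0,"dy":0.003,"dz":-0.03,"twist":0,"grip":1},{"dx":0,"dy":0.003,"dz":-0.045,"twist":0,"grip":1},{"dx":0,"dy":0.003,"dz":-0.062,"twist":0,"grip":1},{"dx":0,"dy":0.003,"dz":-0.062,"twist":0,"grip":1}]'
python3 -m crank '[{"dx":0,"dy":0,"dz":0,"twist":0,"grip":1},{"dx":0,"dy":0,"dz":0,"twist":0,"grip":1},{"dx":0,"dy":0,"dz":0,"twist":0,"grip":1},{"dx":0,"dy":0,"dz":0,"twist":0,"grip":0.2},{"dx":0,"dy":0,"dz":0,"twist":0,"grip":-0.3}]' 40
python3 -m crank '[{"dx":0,"dy":0,"dz":0,"twist":0,"grip":-1},{"dx":0,"dy":0,"dz":0,"twist":0,"grip":-1},{"dx":0,"dy":0,"dz":0,"twist":0,"grip":-1},{"dx":0,"dy":0,"dz":0,"twist":0,"grip":-1},{"dx":0,"dy":0,"dz":0,"twist":0,"grip":-1}]' 40
```

```text
t: 3.12
eef_pos: [0.4698, 0.174, 0.0539]
ee_rot: [-3.141, -0.001, 3.0]
force: [-0.5, 0.4, -0.3]
width: 0.088
gripper_force: 0.0
t: 3.53
eef_pos: [0.4706, 0.1746, 0.0554]
ee_rot: [3.14, 0.001, 3.001]
force: [-0.0, 0.5, -0.3]
width: 0.0794
gripper_force: 0.0
t: 3.95
eef_pos: [0.4701, 0.1743, 0.0545]
ee_rot: [-3.141, -0.0, 3.001]
force: [-0.5, -0.3, -1.5]
width: 0.0466
gripper_force: 0.0
```

Close on, then lift straight up by 110 mm.

```bash
python3 -m crank '[{"dx":0,"dy":0,"dz":0,"twist":0,"grip":-1},{"dx":0,"dy":0,"dz":0,"twist":0,"grip":-1},{"dx":0,"dy":0,"dz":0,"twist":0,"grip":-1},{"dx":0,"dy":0,"dz":0,"twist":0,"grip":-1},{"dx":0,"dy":0,"dz":0,"twist":0,"grip":-1}]' 40
python3 -m crank '[{"dx":0,"dy":0,"dz":0,"twist":0,"grip":-1},{"dx":0,"dy":0,"dz":0,"twist":0,"grip":-1},{"dx":0,"dy":0,"dz":0,"twist":0,"grip":-1},{"dx":0,"dy":0,"dz":0,"twist":0,"grip":-1},{"dx":0,"dy":0,"dz":0,"twist":0,"grip":-1}]' 40
```

```text
t: 4.37
eef_pos: [0.4702, 0.1744, 0.0545]
ee_rot: [3.141, 0.0, 3.001]
force: [0.1, 0.3, -1.2]
width: 0.0218
gripper_force: 40.0
t: 4.78
eef_pos: [0.4701, 0.1742, 0.0545]
ee_rot: [-3.141, -0.0, 3.001]
force: [0.3, 0.0, -1.6]
width: 0.0217
gripper_force: 40.0
```

```bash
python3 -m crank '[{"dx":0,"dy":0,"dz":0.015,"twist":0,"grip":-1},{"dx":0,"dy":0,"dz":0.035,"twist":0,"grip":-1},{"dx":0,"dy":0,"dz":0.06,"twist":0,"grip":-1},{"dx":0,"dy":0,"dz":0.09,"twist":0,"grip":-1},{"dx":0,"dy":0,"dz":0.11,"twist":0,"grip":-1}]' 50
python3 -m crank '[{"dx":0.003,"dy":-0.03,"dz":0,"twist":-0.5,"grip":-1},{"dx":0.006,"dy":-0.06,"dz":0,"twist":-1,"grip":-1},{"dx":0.009,"dy":-0.095,"dz":0,"twist":-1.5,"grip":-1},{"dx":0.012,"dy":-0.13,"dz":0,"twist":-2,"grip":-1},{"dx":0.015,"dy":-0.165,"dz":0,"twist":-3,"grip":-1}]'
python3 -m crank '[{"dx":0.003,"dy":-0.035,"dz":0,"twist":0,"grip":-1},{"dx":0.006,"dy":-0.07,"dz":0,"twist":0,"grip":-1},{"dx":0.009,"dy":-0.1,"dz":0,"twist":0,"grip":-1},{"dx":0.012,"dy":-0.13,"dz":0,"twist":0,"grip":-1},{"dx":0.012,"dy":-0.16,"dz":0,"twist":0,"grip":-1}]'
python3 -m crank '[{"dx":0,"dy":-0.02,"dz":0,"twist":0,"grip":-1},{"dx":0,"dy":-0.04,"dz":0,"twist":0,"grip":-1},{"dx":0,"dy":-0.052,"dz":0,"twist":0,"grip":-1},{"dx":0,"dy":-0.052,"dz":0,"twist":0,"grip":-1},{"dx":0,"dy":-0.052,"dz":0,"twist":0,"grip":-1}]'
python3 - <<'E'
from h import *
a=arm.grab_frame("scene")[:,:,::-1];cv2.imwrite("pics/s2.png",a)
cv2.imwrite("pics/s2c.png",cv2.resize(a[80:220,100:260],None,fx=4,fy=4,interpolation=cv2.INTER_CUBIC))
s=arm.get_state();print(s["eef_pos"],s["ee_rot"],s["q"])
E
```

```text
t: 5.2
eef_pos: [0.4704, 0.1743, 0.1668]
ee_rot: [3.141, 0.001, 3.001]
force: [1.4, 0.8, -0.8]
width: 0.0218
gripper_force: 50.0
t: 5.62
eef_pos: [0.4845, 0.0078, 0.1645]
ee_rot: [-3.142, -0.0, 2.949]
force: [0.8, -0.5, -2.0]
width: 0.0217
gripper_force: 50.0
t: 6.03
eef_pos: [0.4969, -0.1523, 0.1643]
ee_rot: [3.142, -0.0, 2.948]
force: [1.1, -0.1, -1.9]
width: 0.0218
gripper_force: 50.0
t: 6.45
eef_pos: [0.4967, -0.203, 0.1642]
ee_rot: [3.141, -0.001, 2.947]
force: [0.7, 0.1, -2.4]
width: 0.0217
gripper_force: 50.0
[ 0.49683706 -0.20246579  0.16428653] [ 3.14139020e+00 -6.23732609e-04  2.94766109e+00] [-2.16071044e-02  1.83246000e-01 -3.81045866e-01 -3.62494442e-04
 -1.00708427e+00 -1.74292707e+00]
```

View pics/s2c.png

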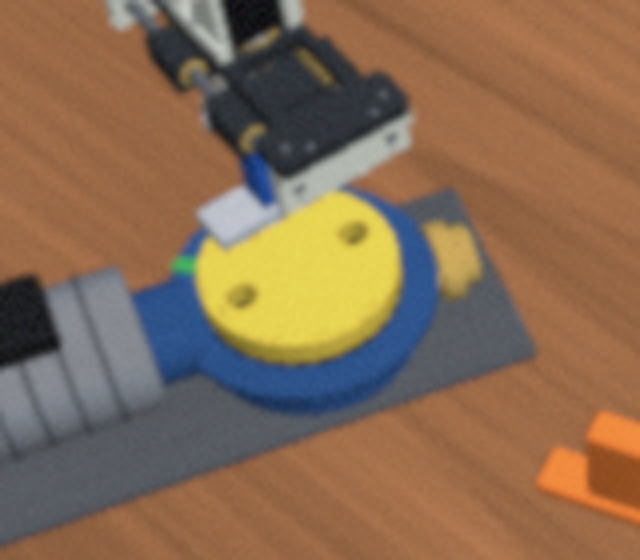

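The crop shows the bar held level over the ring, with its visible end corners at crop (198,213) and (228,245). The holes are at crop (242,295) and (353,232). I'll compare the two.

Run:
```python
from h import *
f=lambda u,v:(100+u/4,80+v/4)
a=ray("scene",f(198,213),.148);b=ray("scene",f(228,245),.148)
print("end corners",a,b,"width",np.linalg.norm(a-b)); m=(a+b)/2
y=np.radians(-11.1);x=np.array([np.cos(y),np.sin(y),0]);print("spanner centre from end",m-.051*x)
h1,h2=[ray("scene",f(*p),.074) for p in((242,295),(353,232))];d=h1-h2
print("holes mid",(h1+h2)/2,np.linalg.norm(d),np.degrees(np.arctan2(d[1],d[0])))
im=cv2.imread("pics/s2.png");hsv=cv2.cvtColor(im,cv2.COLOR_BGR2HSV).astype(int);H,S,V=hsv[...,0],hsv[...,1],hsv[...,2]
for c in blobs((V<95),(150,130,200,160),3):
    p=cv2.minEnclosingCircle(c);print("dark",p,ray("scene",p[0],.074))
```

```text
end corners [ 0.54221732 -0.22280541  0.148     ] [ 0.54722419 -0.19253674  0.148     ] width 0.030679975718159235
spanner centre from end [ 0.49467483 -0.19785246  0.148     ]
holes mid [ 0.49614708 -0.20434019  0.074     ] 0.0796872302668865 -11.645175008317091
```

The same-camera comparison puts the spanner about 2 mm short in x and 4 to 6 mm high in y. The TCP reading says it is centred. I'll split the difference, go down to just above the face and look again.

```bash
python3 -m crank '[{"dx":0.001,"dy":-0.002,"dz":-0.012,"twist":0,"grip":-1},{"dx":0.001,"dy":-0.002,"dz":-0.024,"twist":0,"grip":-1},{"dx":0.001,"dy":-0.002,"dz":-0.036,"twist":0,"grip":-1},{"dx":0.001,"dy":-0.002,"dz":-0.042,"twist":0,"grip":-1},{"dx":0.001,"dy":-0.002,"dz":-0.042,"twist":0,"grip":-1}]'
python3 - <<'E'
from h import *
a=arm.grab_frame("scene")[:,:,::-1];cv2.imwrite("pics/s3.png",a)
cv2.imwrite("pics/s3c.png",cv2.resize(a[105:195,125:235],None,fx=6,fy=6,interpolation=cv2.INTER_CUBIC))
s=arm.get_state();print(s["eef_pos"],s["ee_rot"])
E
```

```text
t: 6.92
eef_pos: [0.4973, -0.2037, 0.1213]
ee_rot: [-3.142, -0.003, 2.949]
force: [-0.8, -0.1, -2.5]
width: 0.0218
gripper_force: 50.0
[ 0.49793569 -0.20401712  0.1222479 ] [-3.14137353e+00 -1.21027673e-03  2.94939599e+00]
```

View pics/s3c.png

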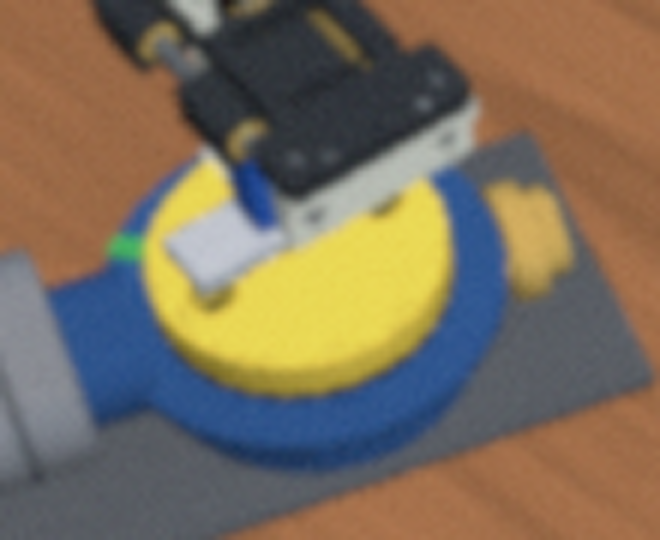

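The bar's near end is at crop (165,243) and (203,290), and the near hole just shows beneath it at (215,298). I'll recompute the offset at this lower height.

Run:
```python
from h import *
f=lambda u,v:(125+u/6,105+v/6)
a=ray("scene",f(165,243),.1057);b=ray("scene",f(203,286),.1057)
print(a,b,np.linalg.norm(a-b)); m=(a+b)/2
y=np.radians(-11);x=np.array([np.cos(y),np.sin(y),0]);print("centre",m-.051*x)
# expected pixel of bar end corners if spanner centred on TCP
c=arm.get_calibration("scene");T=np.linalg.inv(c["cam_to_world"]);n=np.array([-x[1],x[0],0])
for cx in((.4979,-.204),(.4964,-.2037)):
  for s in(-1,1):
    p=T@np.r_[np.r_[cx,.1057]+.051*x+s*.015*n,1];u=c["fx"]*p[0]/p[2]+c["cx"];v=c["fy"]*p[1]/p[2]+c["cy"];print(cx,s,(u-125)*6,(v-105)*6)
```

```text
[ 0.54394211 -0.22243575  0.1057    ] [ 0.54893655 -0.19543773  0.1057    ] 0.027456100600446107
centre [ 0.49637634 -0.19920548  0.1057    ]
(0.4979, -0.204) -1 152.33336184177517 236.9799688941779
(0.4979, -0.204) 1 193.0854291192951 284.2161845785097
(0.4964, -0.2037) -1 155.6960379688902 235.09324009638408
(0.4964, -0.2037) 1 196.46835125735498 282.28429022310183
```

```bash
python3 -m crank '[{"dx":0,"dy":-0.002,"dz":0,"twist":0,"grip":-1},{"dx":0,"dy":-0.002,"dz":-0.003,"twist":0,"grip":-1},{"dx":0,"dy":-0.002,"dz":-0.006,"twist":0,"grip":-1},{"dx":0,"dy":-0.002,"dz":-0.009,"twist":0,"grip":-1},{"dx":0,"dy":-0.002,"dz":-0.012,"twist":0,"grip":-1}]'
python3 -m crank '[{"dx":0,"dy":0,"dz":0,"twist":0,"grip":-1},{"dx":0,"dy":0,"dz":0,"twist":0,"grip":-1},{"dx":0,"dy":0,"dz":0,"twist":0,"grip":-1},{"dx":0,"dy":0,"dz":0,"twist":0,"grip":-1},{"dx":0,"dy":0,"dz":0,"twist":0,"grip":-1}]'
```

```text
t: 7.38
eef_pos: [0.4981, -0.2067, 0.1104]
ee_rot: [3.142, 0.0, 2.948]
force: [0.2, 0.2, -2.1]
width: 0.0218
gripper_force: 50.0
t: 7.8
eef_pos: [0.4982, -0.2067, 0.1107]
ee_rot: [3.142, 0.0, 2.948]
force: [-0.5, 0.9, -1.6]
width: 0.0215
gripper_force: 50.0
```

There is no contact force with the tips about 4 mm below the face, so the prongs are in. I'll seat the spanner.

```bash
python3 -m crank '[{"dx":0,"dy":0,"dz":-0.002,"twist":0,"grip":-1},{"dx":0,"dy":0,"dz":-0.004,"twist":0,"grip":-1},{"dx":0,"dy":0,"dz":-0.006,"twist":0,"grip":-1},{"dx":0,"dy":0,"dz":-0.008,"twist":0,"grip":-1},{"dx":0,"dy":0,"dz":-0.009,"twist":0,"grip":-1}]'
python3 -m crank '[{"dx":0,"dy":0,"dz":0,"twist":0,"grip":-1},{"dx":0,"dy":0,"dz":0,"twist":0,"grip":-1},{"dx":0,"dy":0,"dz":0,"twist":0,"grip":-1},{"dx":0,"dy":0,"dz":0,"twist":0,"grip":-1},{"dx":0,"dy":0,"dz":0,"twist":0,"grip":-1}]'
```

```text
t: 8.22
eef_pos: [0.498, -0.2066, 0.1011]
ee_rot: [-3.142, -0.001, 2.948]
force: [0.7, -0.5, -2.3]
width: 0.0219
gripper_force: 50.0
t: 8.63
eef_pos: [0.4982, -0.2067, 0.1016]
ee_rot: [3.142, 0.0, 2.948]
force: [0.5, -0.5, -1.7]
width: 0.0214
gripper_force: 50.0
```

Tips are about 13 mm down, with no load. I'll turn anticlockwise.

```bash
python3 -m crank '[{"dx":0,"dy":0,"dz":0,"twist":3,"grip":-1},{"dx":0,"dy":0,"dz":0,"twist":6,"grip":-1},{"dx":0,"dy":0,"dz":0,"twist":9,"grip":-1},{"dx":0,"dy":0,"dz":0,"twist":12,"grip":-1},{"dx":0,"dy":0,"dz":0,"twist":15,"grip":-1}]'
python3 -m crank '[{"dx":0,"dy":0,"dz":0,"twist":3,"grip":-1},{"dx":0,"dy":0,"dz":0,"twist":6,"grip":-1},{"dx":0,"dy":0,"dz":0,"twist":9,"grip":-1},{"dx":0,"dy":0,"dz":0,"twist":12,"grip":-1},{"dx":0,"dy":0,"dz":0,"twist":15,"grip":-1}]'
python3 -m crank '[{"dx":0,"dy":0,"dz":0,"twist":4,"grip":-1},{"dx":0,"dy":0,"dz":0,"twist":8,"grip":-1},{"dx":0,"dy":0,"dz":0,"twist":12,"grip":-1},{"dx":0,"dy":0,"dz":0,"twist":15,"grip":-1},{"dx":0,"dy":0,"dz":0,"twist":15,"grip":-1}]'
python3 - <<'E'
from h import *
a=arm.grab_frame("scene")[:,:,::-1];b=arm.grab_frame("top")[:,:,::-1]
cv2.imwrite("pics/t4.png",np.hstack([cv2.resize(a[105:195,125:235],(440,360),interpolation=cv2.INTER_CUBIC),cv2.resize(b[130:238,315:423],(360,360),interpolation=cv2.INTER_CUBIC)]))
s=arm.get_state();print(s["eef_pos"],s["ee_rot"],s["moment"])
E
```

```text
t: 9.05
eef_pos: [0.4982, -0.206, 0.1016]
ee_rot: [3.141, 0.0, -3.071]
force: [0.6, 3.5, -0.6]
width: 0.0216
gripper_force: 50.0
t: 9.47
eef_pos: [0.4983, -0.2059, 0.1016]
ee_rot: [3.141, 0.001, -2.809]
force: [0.3, 4.5, -0.4]
width: 0.022
gripper_force: 50.0
t: 9.88
eef_pos: [0.4982, -0.206, 0.1016]
ee_rot: [3.141, 0.001, -2.547]
force: [-0.1, 2.5, -2.2]
width: 0.0214
gripper_force: 50.0
[ 0.4981577  -0.20626317  0.10153827] [ 3.14117050e+00  4.39540018e-04 -2.55057862e+00] [ 1.70767462  0.03140239 -0.12857217]
```

View pics/t4.png

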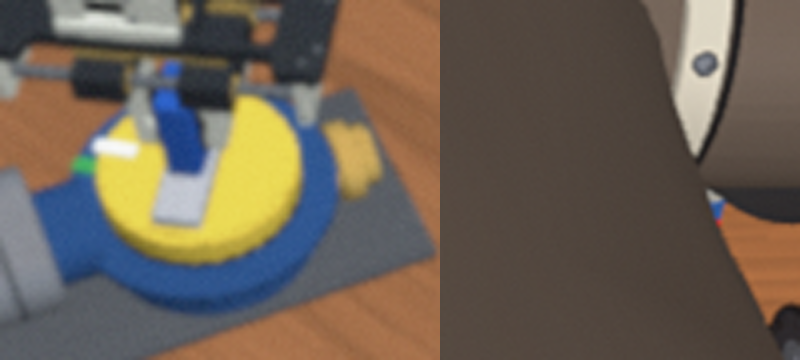

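The scene crop shows the bar flat on the ring, the white pointer at crop (115,148) and the green mark at (85,165). I'll work out both angles.

Run:
```python
from h import *
f=lambda u,v:(125+u/4,105+v/4)
c=np.array([.4962,-.2037])
ang=lambda p:np.degrees(np.arctan2(*(p[:2]-c)[::-1]))
for u,v in((94,146),(115,148),(137,151)):print("pointer",ang(ray("scene",f(u,v),.074)))
for z in(.05,.06,.066):print("green",z,ang(ray("scene",f(85,165),z)),np.linalg.norm(ray("scene",f(85,165),z)[:2]-c))
for z in(.05,.06):
  for p in((395,197),(393.1,163.4)):print("top marks r,g",z,ang(ray("top",p,z)))
```

```text
pointer -61.54833621812599
pointer -62.78154431475269
pointer -63.977182782012655
green 0.05 -63.06555241801798 0.07852199329196805
green 0.06 -57.55534485295975 0.07406635522562352
green 0.066 -53.94052782795784 0.07175343395609103
top marks r,g 0.05 -114.02093388688576
top marks r,g 0.05 -62.15182883021106
top marks r,g 0.06 -115.64508937353959
top marks r,g 0.06 -61.54101005697207
```

The ring stands at about 0.92 (pointer −62.5°, green about −61°). I'll ease back 3° within the play, settle, release and go straight up.

```bash
python3 -m crank '[{"dx":0,"dy":0,"dz":0,"twist":-1,"grip":-1},{"dx":0,"dy":0,"dz":-0.001,"twist":-2,"grip":-1},{"dx":0,"dy":0,"dz":-0.001,"twist":-3,"grip":-1},{"dx":0,"dy":0,"dz":-0.001,"twist":-3,"grip":-1},{"dx":0,"dy":0,"dz":-0.001,"twist":-3,"grip":-1}]' 10
python3 -m crank '[{"dx":0,"dy":0,"dz":0,"twist":0,"grip":-0.4},{"dx":0,"dy":0,"dz":0,"twist":0,"grip":-0.2},{"dx":0,"dy":0,"dz":0,"twist":0,"grip":0},{"dx":0,"dy":0,"dz":0,"twist":0,"grip":0.3},{"dx":0,"dy":0,"dz":0,"twist":0,"grip":0.6}]'
python3 -m crank '[{"dx":0,"dy":0,"dz":0,"twist":0,"grip":0.6},{"dx":0,"dy":0,"dz":0,"twist":0,"grip":0.6},{"dx":0,"dy":0,"dz":0,"twist":0,"grip":0.6},{"dx":0,"dy":0,"dz":0,"twist":0,"grip":0.6},{"dx":0,"dy":0,"dz":0,"twist":0,"grip":0.6}]'
```

```text
t: 10.4
eef_pos: [0.4981, -0.2069, 0.1005]
ee_rot: [-3.142, -0.0, -2.602]
force: [0.8, -0.3, -2.6]
width: 0.0225
gripper_force: 10.0
t: 10.82
eef_pos: [0.4983, -0.2067, 0.1007]
ee_rot: [-3.141, 0.0, -2.602]
force: [-0.2, -0.3, 0.3]
width: 0.0472
gripper_force: 0.0
t: 11.23
eef_pos: [0.4982, -0.2067, 0.1006]
ee_rot: [3.142, 0.0, -2.602]
force: [0.2, -1.1, 0.2]
width: 0.0699
gripper_force: 0.0
```

Now up 140 mm, then aside to +y to clear the cameras.

```bash
python3 -m crank '[{"dx":0,"dy":0,"dz":0.02,"twist":0,"grip":0.6},{"dx":0,"dy":0,"dz":0.05,"twist":0,"grip":0.6},{"dx":0,"dy":0,"dz":0.08,"twist":0,"grip":0.6},{"dx":0,"dy":0,"dz":0.11,"twist":0,"grip":0.6},{"dx":0,"dy":0,"dz":0.14,"twist":0,"grip":0.6}]'
python3 -m crank '[{"dx":0,"dy":0.035,"dz":0,"twist":0,"grip":0.6},{"dx":0,"dy":0.07,"dz":0,"twist":0,"grip":0.6},{"dx":0,"dy":0.105,"dz":0,"twist":0,"grip":0.6},{"dx":0,"dy":0.14,"dz":0,"twist":0,"grip":0.6},{"dx":0,"dy":0.175,"dz":0,"twist":0,"grip":0.6}]'
python3 -m crank '[{"dx":0,"dy":0.035,"dz":0,"twist":0,"grip":0.6},{"dx":0,"dy":0.07,"dz":0,"twist":0,"grip":0.6},{"dx":0,"dy":0.105,"dz":0,"twist":0,"grip":0.6},{"dx":0,"dy":0.12,"dz":0,"twist":0,"grip":0.6},{"dx":0,"dy":0.12,"dz":0,"twist":0,"grip":0.6}]'
python3 - <<'E'
from h import *
a=arm.grab_frame("scene")[:,:,::-1];b=arm.grab_frame("top")[:,:,::-1]
cv2.imwrite("pics/t5.png",np.hstack([cv2.resize(a[105:195,125:235],(440,360),interpolation=cv2.INTER_CUBIC),cv2.resize(b[130:238,315:423],(360,360),interpolation=cv2.INTER_CUBIC)]))
E
```

```text
t: 11.65
eef_pos: [0.4979, -0.2067, 0.2421]
ee_rot: [3.142, 0.0, -2.602]
force: [0.5, -0.3, 0.1]
width: 0.0701
gripper_force: 0.0
t: 12.07
eef_pos: [0.4978, -0.0303, 0.2408]
ee_rot: [-3.142, 0.001, -2.602]
force: [0.7, 0.1, -1.0]
width: 0.0704
gripper_force: 0.0
t: 12.48
eef_pos: [0.4982, 0.0912, 0.2405]
ee_rot: [3.141, 0.0, -2.599]
force: [0.3, 0.2, -0.1]
width: 0.0701
gripper_force: 0.0
```

View pics/t5.png

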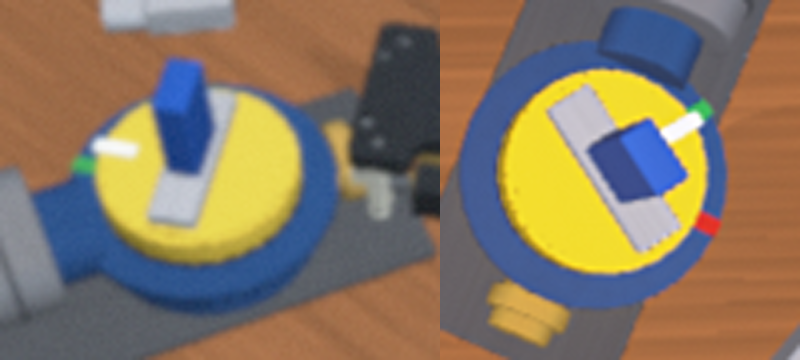

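The spanner stands upright with its bar flat on the ring. The white pointer, at (685,125) in the right-hand half, points at the green mark at (703,110). The arm is clear, so I'll hand in.

```bash
python3 -c "
from station import arm
print(arm.job_done())"
```

```text
the job is handed in; nothing more can be done
None
```

I handed the job in at about 12.6 s: the blue spanner is released and standing in the ring, the ring pointer is at the green mark (about 0.92 rad), and I left the red spanner alone. The hand-in returned no verdict.

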